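# Tip a hot brass plate off the soldering board

## Robot

A 6-joint arm with a two-finger parallel gripper is mounted at the origin on the work surface. World frame = base frame: x ahead of the robot, y to its left, z up, the work surface at z = 0. Lengths are in m, angles in rad, forces in N, time in s.
With the tool pointing down it reaches from about 0.35 to 0.875 m from the base axis. Payload 4.2 kg.
Tool frame: the origin (TCP) lies at the very end of the fingers, on their centre line; the grasp point (between the pads) lies 19 mm behind it; z points along the fingers, y is the line along which they close (so a half turn about z gives the same grasp; the last joint's range is limited). The gripper opens to 87 mm and grips with 3 to 60 N. Pads are 19 mm wide; open, the fingers measure 117 mm over their backs; the gripper's body (75 mm by 190 mm) begins 51 mm behind the grasp point.
Start: joints at [1.602, 0.385, 0.008, 0, -1.194, -0.259], TCP at [0.141, 0.609, 0.223] pointing down, gripper open.
Joint ranges: [-3.14, 3.14], [-1.21, 2.06], [-1.07, 1.41], [-3.16, 2.05], [-2.99, -0.16], [-3.1, 3.1]. Speed limits (rad/s): [2.79, 2.79, 3.14, 3.14, 3.14, 3.14].

## Interface

Orientations are given as a unit quaternion [x, y, z, w].
In Python, from workcell import env, camera, ticket, search_frame gives the robot as it stands.
- The arm moves only by the tool send_rows, never from a script. Its arguments are lists of equal length, an entry for each row: "offset": the shift along the world's x, y, z in m, a list of three; "rot": the turn, a rotation vector about the world's x, y, z in degrees, a list of three; "hand": the gripper command: -1 is fully open, 1 is shut, values between are in proportion. A call has 1 to 20 rows; each row is the pose to reach, as a shift and turn from the pose commanded when the call began; what a row does not reach only later rows make up. A row lasts 1/8 s, in which the tool goes at most 62.5 mm and 10.7 degrees, less where a joint would pass 70% of its speed; a pose out of reach is approached as far as the arm can. A call with a gripper value outside its range is refused whole. The fingers move at their own pace and stop on an object; the grip force is fixed at half the most. Time passes only in rows, so rows that repeat a pose let the fingers close. It gives the time, the measured TCP pose, the force, the opening and the grip force at its end, in the units of the state.
- env.read_state(): the state, without advancing time (a new reading comes with each control period).
- camera(name): name is "scene" or "top" or "wrist"; returns a dict with "frame" (384x512x3 uint8, red, green, blue), "K" (3x3 intrinsics, pixels), "distortion" ([k1, k2, p1, p2, k3] as OpenCV has them; the pictures are not rectified), "rvec" (rotation vector, rad) and "tvec" (3), from world to camera coordinates, as OpenCV has them. Camera axes: x right, y down, z forward; pixel columns grow to the right and rows downward; lengths in m; the calibration is good to about 2 mm. A picture is of the moment at which its call begins. There is no depth.
- ticket.hand_in(): hands the job in; it is judged then, once.
Trained networks look in a picture, given as the dict that the camera call returned (one of the last four; its "shot" number tells which), for a name from the list of things; names that differ only in an ending like _2 or _b are one class to them, and where a whole thing is asked for, a point or a joint stands for the part that bears it (a point fixed in the world has none). Each returns a list of dicts, best first, with "confidence" (0 to 1); they miss things now and then, are a little off and sometimes report something else, mostly with a low value. They report only what shows in the picture. A call takes as long as a camera call. They do not tell look-alikes from the thing itself.
- search_frame(picture, name): "location" ([column, row] in pixels, amid what is visible of it).
The state is a dict: "clock": time; "joints": joint angles; "joint_velocities": joint speeds; "tau": joint torques, N m; "position": TCP position; "tcp_rot": TCP orientation; "ft_force": force on the tool from outside, world axes, zero at the start; "wrist_torque": the same for the moment, N m; "grip_width": finger opening in m; "finger_force": force on a finger pad.
Only numpy, scipy, OpenCV 4.12 (cv2) and the standard library are available. Lean on these libraries where they do the work, as an engineer would, in place of code of your own. Each camera call takes 0.05 s, during which the arm holds its last target. There are 200 camera calls.

## Task

The brass plate on the hinged soldering board is too hot to touch: lift the board by its wooden grip, slowly, just until the plate lets go and starts to slide, and hold the board still at that angle until the plate has slid gently down the chute and lies in the steel tray. The charcoal block beside it grips the board only a little better and must stay where it lies. Then lower the board gently onto its rest without pressing on it and let go, and do not drag the stand along the bench or shift the tray, the tin or the firebrick beside it.

Things in the scene. Friction and masses are not known exactly. Their poses are not given: they have to be found in the camera images.
- board (a joint): Tilt of the hinged soldering board, rad: 0 = flat on its rest bar, growing as the grip end (nearest the robot) is lifted; end stop 0.8. The hinge turns freely: the board (about 0.75 kg) takes 4 to 6 N at the grip to lift and falls back if let go. The plate lets go somewhere between 0.2 and 0.5, differently every time; the charcoal block lets go 0.06 to 0.11 rad later.
- stand: Steel stand of the board, base 200 x 200 mm, standing loose on rubber feet (3 kg with the board and charcoal): a sideways pull of 10 N or more can drag it. Origin: centre of its underside on the table; x points from the grip end to the hinge and on down the chute, y along the hinge axis, z up. The chute is fixed beyond the hinge and drops at 35 degrees into the tray.
- board_grip (a point): Centre of the wooden grip of the board: a round bar 14 mm thick and 96 mm long, parallel to the hinge, held by a rod at each end, 50 mm clear of the board's near edge and about 58 mm above the table when flat. Turns with the board: x points to the hinge, y along the bar, z square to the board. The bar can turn between the fingers.
- board_hinge (a point): Middle of the hinge axis, 64 mm above the table, at the far edge of the board's top face; x, y, z as for board_grip (x along the board's face away from the grip). The grip's centre is 220 mm from it against x and 6 mm below it in z. The fireclay top face is the plane z = 0, 166 mm long, 168 mm wide, with an 8 mm rim along the near edge and both sides.
- plate_center (a point): Centre of the hot brass plate with a raised border, 56 x 40 x 8 mm (x, y, z), 0.1 to 0.21 kg, lying flat on the board to the left or right of the charcoal block, its centre 60 to 120 mm short of the hinge.
- charcoal_center (a point): Centre of the black charcoal block bound with two wires, 80 x 50 x 25 mm (x, y, z), 0.09 kg, lying on the board beside the plate.
- tray_near (a point): Middle of the near wall's top edge (20 mm above the table) of the loose open steel tray 150 x 190 x 20 mm (x, y, z), walls 3 mm; the wall stands under the mouth of the chute and the tray reaches 150 mm from it along x.
- table: The wooden bench top, its upper face at height 0.
- flux_tin: Round tin 60 mm across, 105 mm tall, standing to the right of the stand. Origin: centre of its underside.
- firebrick: Loose grey firebrick 115 x 60 x 62 mm lying to the left of the stand. Origin: centre of its underside.
Mind the look-alikes: they are no part of the job. Of the things that look like the part that bears plate_center, the middle-sized one is meant. Leave any purple look-alike of the part that bears tray_near alone.

How it is judged:
By the outcome, as a careful person would: the job done as asked, in the order asked, and still so for the second after the job is handed in, with the robot touching nothing.
It also fails if it takes over 61 s, if anything falls off the work surface, if the arm or the gripper's body presses on something with over 40 N, if the wrist force passes 120 N, or if a joint passes its speed limit or range.

## Working session

There is one attempt and no reset: what is moved stays moved. The work goes in short steps, Python scripts to look and compute and a tool call to move; the robot and the scene stay as the last step left them, time stands still between calls to the robot, and variables do not carry over. Pictures are saved under pics/ and viewed, at most 10 in all, crops included, and the job is handed in when it is done.

Besides the shell and the picture viewer there is one more tool, called after "Emit:" as name(argument=value, ...) on one line, values as JSON. send_rows: Moves the arm, as the interface text tells. Its arguments: {"type":"object","properties":{"offset":{"type":"array"},"rot":{"type":"array"},"hand":{"type":"array"}},"required":["offset","rot","hand"]}

```bash
mkdir -p pics; ls
cat > h.py <<'E'
import numpy as np, cv2
from workcell import env, camera, ticket, search_frame
from scipy.spatial.transform import Rotation as R
def ray(p,uv):
    n=cv2.undistortPoints(np.array([[uv]],float),np.array(p["K"]),np.array(p["distortion"],float))[0,0]
    M=cv2.Rodrigues(np.array(p["rvec"],float))[0]
    return -M.T@np.array(p["tvec"],float), M.T@np.array([n[0],n[1],1.])
def at(p,uv,z):
    o,d=ray(p,uv); return o+d*(z-o[2])/d[2]
def proj(p,X):
    return cv2.projectPoints(np.array(X,float).reshape(-1,1,3),np.array(p["rvec"],float),np.array(p["tvec"],float),np.array(p["K"]),np.array(p["distortion"],float))[0][:,0]
def save(p,n,crop=None,k=1):
    f=p["frame"][...,::-1]
    if crop: f=f[crop[1]:crop[3],crop[0]:crop[2]]
    cv2.imwrite("pics/"+n+".png",cv2.resize(f,None,fx=k,fy=k,interpolation=cv2.INTER_CUBIC))
E
python3 - <<'E'
from h import *
np.set_printoptions(precision=3,suppress=True)
hs=dict(board_grip=.058,plate_center=.072,charcoal_center=.085,tray_near=.02,flux_tin=.05,firebrick=.05,stand=.03,board=.06)
print(env.read_state())
ims=[]
for c in ["top","scene"]:
    p=camera(c); save(p,c+"0"); ims.append(p["frame"])
    for n,z in hs.items():
        for d in search_frame(p,n)[:4]: print(c,n,np.round(d["location"]),round(d["confidence"],2),at(p,d["location"],z))
cv2.imwrite("pics/both.png",cv2.resize(np.vstack(ims)[...,::-1],None,fx=.78,fy=.78))
E
```

```text
pics
{'clock': 0.0, 'joints': array([ 1.602,  0.386,  0.007, -0.001, -1.194, -0.259]), 'joint_velocities': array([ 0.   , -0.   ,  0.002, -0.002, -0.003, -0.002]), 'tau': array([  0.001, -39.066,  18.74 ,   4.22 ,   0.011,  -0.   ]), 'position': array([0.141, 0.608, 0.221]), 'tcp_rot': array([ 0.994, -0.114, -0.   ,  0.001]), 'ft_force': array([ 0.217, -0.089,  0.621]), 'wrist_torque': array([ 0.027, -0.036,  0.053]), 'finger_force': 0.0, 'grip_width': 0.08730636329620903}
top board_grip [251. 186.] 0.59 [0.593 0.043 0.058]
top plate_center [266. 183.] 0.94 [0.598 0.013 0.072]
top plate_center [254. 296.] 0.75 [0.381 0.023 0.072]
top plate_center [337. 194.] 0.68 [ 0.585 -0.127  0.072]
top plate_center [268. 230.] 0.67 [0.507 0.003 0.072]
top charcoal_center [222. 173.] 0.64 [0.611 0.101 0.085]
top tray_near [227.  94.] 0.89 [0.808 0.11  0.02 ]
top tray_near [394. 262.] 0.56 [ 0.464 -0.254  0.02 ]
top flux_tin [317. 126.] 0.91 [ 0.734 -0.088  0.05 ]
top firebrick [154. 198.] 0.72 [0.559 0.238 0.05 ]
top stand [248. 185.] 0.67 [0.602 0.051 0.03 ]
top stand [250. 185.] 0.66 [0.603 0.046 0.03 ]
top board [250. 188.] 0.65 [0.588 0.044 0.06 ]
scene board_grip [246. 219.] 0.68 [0.598 0.052 0.058]
scene plate_center [306. 191.] 0.9 [0.432 0.076 0.072]
scene plate_center [207. 190.] 0.72 [ 0.627 -0.073  0.072]
scene plate_center [236. 208.] 0.66 [0.602 0.019 0.072]
scene charcoal_center [254. 228.] 0.84 [0.613 0.106 0.085]
scene tray_near [190. 299.] 0.87 [0.801 0.136 0.02 ]
scene tray_near [223. 151.] 0.55 [ 0.477 -0.241  0.02 ]
scene tray_near [246. 220.] 0.47 [0.579 0.028 0.02 ]
scene flux_tin [170. 212.] 0.97 [ 0.729 -0.082  0.05 ]
scene firebrick [310. 278.] 0.57 [0.58  0.259 0.05 ]
scene stand [235. 238.] 0.82 [0.638 0.066 0.03 ]
scene board [244. 220.] 0.71 [0.603 0.053 0.06 ]
scene board [236. 239.] 0.66 [0.65 0.09 0.06]
```

View pics/top0.png

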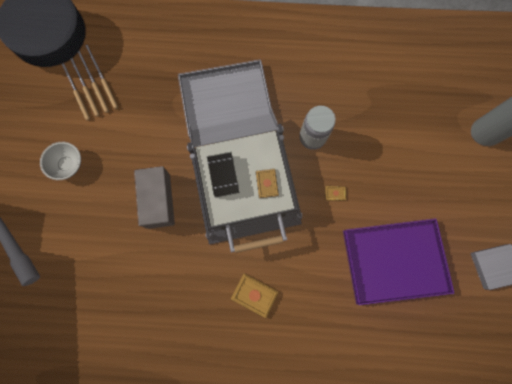

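View pics/scene0.png

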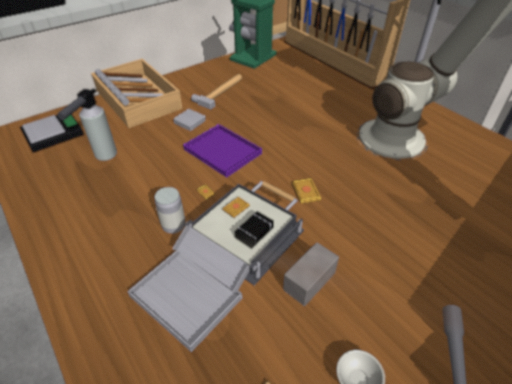

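The plate look-alikes are at (266,183) on the board (mid-sized), (254,296) on the bench (largest) and (337,194) on the bench (smallest). I choose the one on the board. The grey tray at (227,94) is the right one and the purple one at (398,262) is not. The grip bar runs from about (228,248) to (286,236). I'll check the choice in one close crop.

Run:
```python
from h import *
np.set_printoptions(precision=3,suppress=True)
f=cv2.imread("pics/top0.png")[50:260,170:310]
g=cv2.imread("pics/scene0.png")[160:350,120:320]
f=cv2.resize(f,None,fx=2.85,fy=2.85,interpolation=cv2.INTER_CUBIC);g=cv2.resize(g,(400,380),interpolation=cv2.INTER_CUBIC)
c=np.zeros((600,800,3),np.uint8);c[:f.shape[0],:f.shape[1]]=f[:600];c[:380,400:]=g
cv2.imwrite("pics/crop1.png",c)
p=camera("top");print(ray(p,(256,192))[0]); p=camera("scene");print(ray(p,(256,192))[0])
```

```text
[0.425 0.031 0.797]
[0.935 0.559 0.737]
```

View pics/crop1.png

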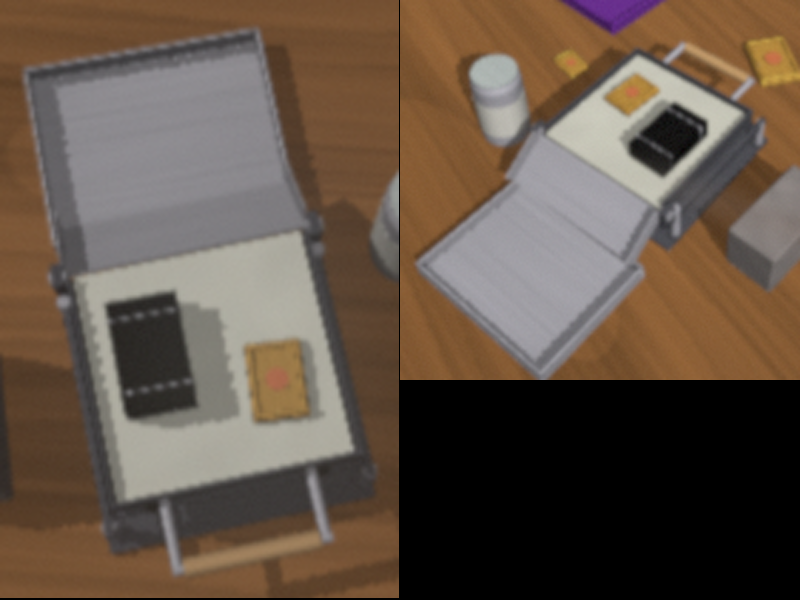

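The crop confirms it: the medium plate lies on the right of the board, the charcoal on the left, and the grip bar runs from top-image (232,249) to (285,238).

Run:
```python
from h import *
np.set_printoptions(precision=4,suppress=True)
p=camera("top")
px=lambda a,b:(170+a/2.85,50+b/2.85)
L,Rr=at(p,px(178,566),.058),at(p,px(328,536),.058)
print("bar",L,Rr,np.linalg.norm(L-Rr),(L+Rr)/2)
H1,H2=at(p,px(75,272),.066),at(p,px(300,235),.066);N1,N2=at(p,px(120,500),.068),at(p,px(352,455),.068)
print(H1,H2,N1,N2)
v=[L-Rr,H1-H2,N1-N2]
for a in v: print("yaw from y",np.degrees(np.arctan2(-a[0],a[1])),np.linalg.norm(a))
for a in (H1-N1,H2-N2): print("yaw x",np.degrees(np.arctan2(a[1],a[0])))
for z in (0,.02,.04): print("base",z,at(p,px(112,548),z),at(p,px(372,492),z))
s=env.read_state(); print(R.from_quat(s["tcp_rot"]).as_matrix())
```

```text
bar [0.4667 0.0708 0.058 ] [ 0.4936 -0.0306  0.058 ] 0.1048142413153353 [0.4801 0.0201 0.058 ]
[0.6695 0.1591 0.066 ] [ 0.7076 -0.0001  0.066 ] [0.5081 0.113  0.068 ] [ 0.5492 -0.0437  0.068 ]
yaw from y 14.861056023920904 0.1048142413153353
yaw from y 13.456370511744675 0.16371196002575947
yaw from y 14.682647365530404 0.16204267756743027
yaw x 15.952051441822189
yaw x 15.41019936706352
base 0 [0.4801 0.1235 0.    ] [ 0.5338 -0.0667  0.    ]
base 0.02 [0.4787 0.1212 0.02  ] [ 0.5311 -0.0643  0.02  ]
base 0.04 [0.4773 0.1189 0.04  ] [ 0.5283 -0.0618  0.04  ]
[[ 0.9742 -0.2259 -0.    ]
 [-0.2259 -0.9742 -0.    ]
 [-0.      0.     -1.    ]]
```

Emit:
send_rows(offset=[[0.01,-0.02,0.01],[0.03,-0.06,0.02],[0.055,-0.1,0.02],[0.085,-0.145,0.02],[0.11,-0.19,0.02],[0.14,-0.24,0.02],[0.165,-0.29,0.02],[0.195,-0.335,0.02],[0.22,-0.385,0.02],[0.25,-0.43,0.02],[0.28,-0.48,0.01],[0.3,-0.525,0.0],[0.32,-0.56,-0.01],[0.333,-0.578,-0.02],[0.339,-0.588,-0.02],[0.339,-0.588,-0.02],[0.339,-0.588,-0.02]], rot=[[0,0,-3],[0,0,-7],[0,0,-12],[0,0,-17],[0,0,-22],[0,0,-27],[0,0,-32],[0,0,-37],[0,0,-42],[0,0,-46],[0,0,-50],[0,0,-54],[0,0,-58],[0,0,-61],[0,0,-62],[0,0,-62],[0,0,-62]], hand=[0.2,0.2,0.2,0.2,0.2,0.2,0.2,0.2,0.2,0.2,0.2,0.2,0.2,0.2,0.2,0.2,0.2])

```text
clock: 3.18
position: [0.48, 0.0213, 0.2033]
tcp_rot: [0.793, -0.609, 0.0, -0.001]
ft_force: [-0.2, 0.5, 0.1]
grip_width: 0.0352
finger_force: 0.0
```

Run:
```python
from h import *
np.set_printoptions(precision=4,suppress=True)
p=camera("wrist"); save(p,"w1",k=1.5); s=env.read_state(); print(s["position"],s["clock"],s["joints"],s["ft_force"])
print(R.from_quat(s["tcp_rot"]).as_matrix()); print(ray(p,(256,192)))
c,n=np.cos(np.radians(15)),np.sin(np.radians(15))
g=np.array([.480,.020,.058]);y=np.array([-n,c,0])
print(proj(p,[g,g+.048*y,g-.048*y])*1.5)
```

```text
[0.4799 0.0215 0.2032] 3.225 [ 0.3838  0.1536 -0.3653 -0.0001 -1.0507 -0.1216] [-0.5409  0.2434  0.0217]
[[ 0.2592 -0.9658  0.001 ]
 [-0.9658 -0.2592  0.0005]
 [-0.0002 -0.0011 -1.    ]]
(array([ 0.4988, -0.0553,  0.3653]), array([-0.0665,  0.286 , -0.956 ]))
[[386.5381 264.8798]
 [386.5841 329.4662]
 [386.4885 194.3967]]
```

View pics/w1.png

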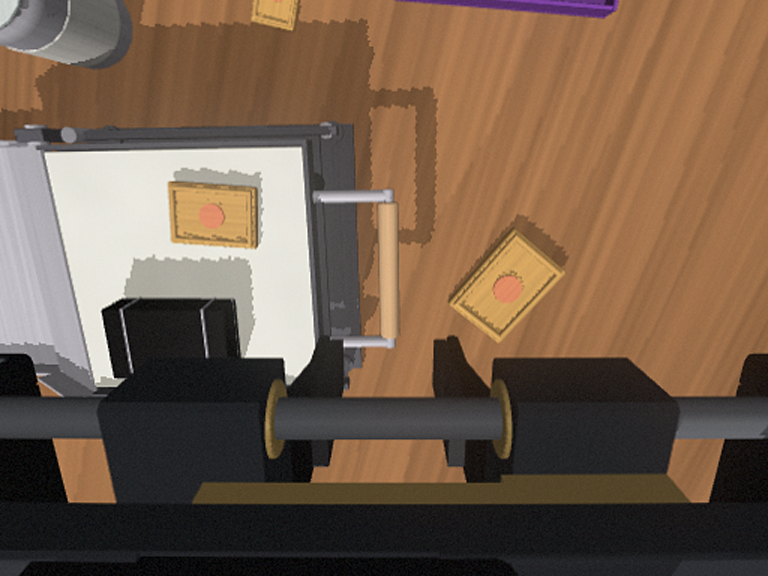

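The wrist view shows the bar vertical in the image from (388,203) to (390,338), about 2 px (1.5 mm) nearer the robot than predicted. The yaw is aligned, and the plate is at (212,214). I'll descend with that correction.

Emit:
send_rows(offset=[[-0.002,0.001,-0.03],[-0.0025,0.0015,-0.06],[-0.0025,0.0015,-0.09],[-0.0025,0.0015,-0.115],[-0.0025,0.0015,-0.13],[-0.0025,0.0015,-0.139],[-0.0025,0.0015,-0.139]], rot=[[0,0,0],[0,0,0],[0,0,0],[0,0,0],[0,0,0],[0,0,0],[0,0,0]], hand=[0.2,0.2,0.2,0.2,0.2,0.2,0.2])

```text
clock: 4.1
position: [0.4774, 0.0227, 0.0635]
tcp_rot: [0.793, -0.609, -0.0, 0.0]
ft_force: [0.7, -0.5, -0.6]
grip_width: 0.0344
finger_force: 0.0
```

Run:
```python
from h import *
np.set_printoptions(precision=4,suppress=True)
p=camera("wrist"); q=camera("scene"); save(q,"s1"); s=env.read_state(); print(s["position"],s["clock"],s["ft_force"],s["grip_width"])
a=cv2.resize(p["frame"],None,fx=1.17,fy=1.17); b=cv2.resize(q["frame"][150:270,150:320],(200,141))
save(p,"w2",crop=(120,60,420,330),k=2.2)
t=s["position"]
print((proj(p,[t,t+[0,0,.004]])-[120,60])*2.2)
```

```text
[0.4781 0.0227 0.0642] 4.2 [-0.3589  0.3227 -0.5538] 0.034565469899954696
[[296.9974 396.4485]
 [296.8289 403.3286]]
```

View pics/w2.png

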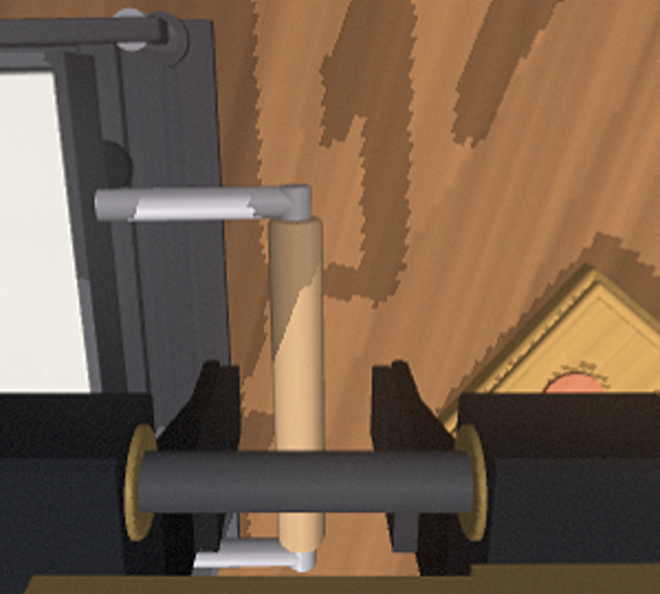

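The close view puts the bar centre at column 300 between the fingers at 240 and 372 (mid 306), so the fingers need to go about 1.5 mm toward the hinge. The stand's base edge is at column 230, so I'll narrow the opening before going down.

Emit:
send_rows(offset=[[0.0012,-0.0013,0],[0.0023,-0.0026,0],[0.0023,-0.0026,0],[0.0023,-0.0026,-0.004],[0.0023,-0.0026,-0.008],[0.0023,-0.0026,-0.012],[0.0023,-0.0026,-0.016],[0.0023,-0.0026,-0.02],[0.0023,-0.0026,-0.023],[0.0023,-0.0026,-0.023]], rot=[[0,0,0.4],[0,0,0.7],[0,0,0.7],[0,0,0.7],[0,0,0.7],[0,0,0.7],[0,0,0.7],[0,0,0.7],[0,0,0.7],[0,0,0.7]], hand=[0.4,0.4,0.4,0.4,0.4,0.4,0.4,0.4,0.4,0.4])

```text
clock: 5.45
position: [0.4798, 0.0197, 0.0403]
tcp_rot: [0.797, -0.604, -0.0, 0.0]
ft_force: [0.2, -0.8, 0.7]
grip_width: 0.026
finger_force: 0.0
```

Run:
```python
from h import *
np.set_printoptions(precision=4,suppress=True)
p=camera("wrist"); s=env.read_state(); print(s["position"],s["clock"],s["ft_force"],s["grip_width"])
save(p,"w3",crop=(160,120,360,320),k=3)
```

```text
[0.4799 0.0197 0.0405] 5.5 [-0.1244  0.0766 -0.03  ] 0.02623316030575978
```

View pics/w3.png

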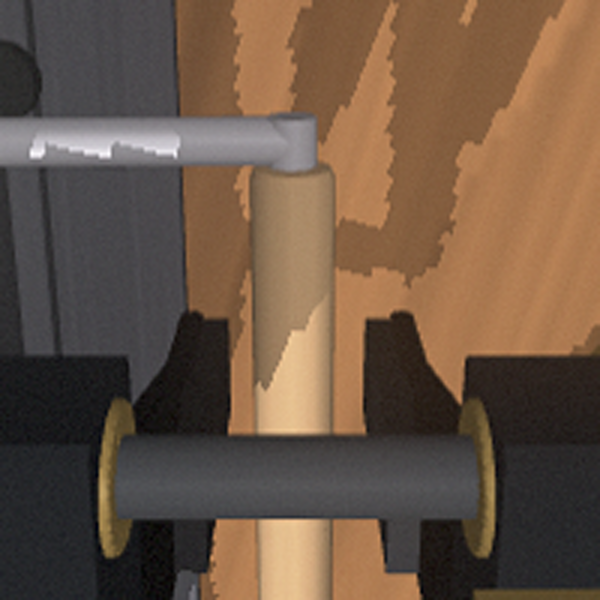

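The bar spans columns 256–331 between the fingers at 230 and 364, so the offset is about 0.6 mm. I'll nudge and close in stages.

Emit:
send_rows(offset=[[0.0006,0.0002,0],[0.0006,0.0002,0],[0.0006,0.0002,0],[0.0006,0.0002,0]], rot=[[0,0,0],[0,0,0],[0,0,0],[0,0,0]], hand=[0.5,0.6,0.64,0.64])

```text
clock: 6.0
position: [0.4805, 0.0199, 0.0406]
tcp_rot: [0.797, -0.604, 0.0, -0.0]
ft_force: [-0.3, 0.1, 0.0]
grip_width: 0.016
finger_force: 0.0
```

Emit:
send_rows(offset=[[0,0,0],[0,0,0],[0,0,0],[0,0,0]], rot=[[0,0,0],[0,0,0],[0,0,0],[0,0,0]], hand=[0.66,0.68,0.7,0.7])

```text
clock: 6.5
position: [0.4803, 0.0199, 0.0405]
tcp_rot: [0.797, -0.604, -0.0, 0.0]
ft_force: [-1.2, 0.4, 1.0]
grip_width: 0.0136
finger_force: 14.3
```

Emit:
send_rows(offset=[[0,0,0],[0,0,0],[0,0,0]], rot=[[0,0,0],[0,0,0],[0,0,0]], hand=[0.8,1,1])

```text
clock: 6.88
position: [0.4803, 0.0199, 0.0405]
tcp_rot: [0.797, -0.604, -0.0, 0.0]
ft_force: [-1.0, 0.3, 0.4]
grip_width: 0.0133
finger_force: 30.0
```

```bash
cat >> h.py <<'E'
psi=np.radians(15.5); ex=np.array([np.cos(psi),np.sin(psi),0])
def arc(th,th0=0):
    f=lambda t: ex*(-.220*np.cos(t)+.006*np.sin(t))+np.array([0,0,.220*np.sin(t)-.006*np.cos(t)])
    return f(th)-f(th0)
E
python3 - <<'E'
from h import *
np.set_printoptions(precision=4,suppress=True)
print(arc(0.05),arc(.1),arc(.15),arc(.18))
for a in np.arange(.18,.5,.02): print(round(a,2),arc(a+.01,a),arc(a+.02,a))
p=camera("scene"); f=search_frame(p,"plate_center"); save(p,"base")
for d in f: print(d)
E
```

```text
[0.0006 0.0002 0.011 ] [0.0016 0.0005 0.022 ] [0.0032 0.0009 0.0329] [0.0045 0.0012 0.0395]
0.18 [0.0004 0.0001 0.0022] [0.0009 0.0003 0.0043]
0.2 [0.0005 0.0001 0.0022] [0.001  0.0003 0.0043]
0.22 [0.0005 0.0001 0.0022] [0.0011 0.0003 0.0043]
0.24 [0.0006 0.0002 0.0021] [0.0012 0.0003 0.0043]
0.26 [0.0006 0.0002 0.0021] [0.0012 0.0003 0.0043]
0.28 [0.0007 0.0002 0.0021] [0.0013 0.0004 0.0043]
0.3 [0.0007 0.0002 0.0021] [0.0014 0.0004 0.0042]
0.32 [0.0007 0.0002 0.0021] [0.0015 0.0004 0.0042]
0.34 [0.0008 0.0002 0.0021] [0.0016 0.0004 0.0042]
0.36 [0.0008 0.0002 0.0021] [0.0016 0.0005 0.0041]
0.38 [0.0008 0.0002 0.0021] [0.0017 0.0005 0.0041]
0.4 [0.0009 0.0002 0.002 ] [0.0018 0.0005 0.0041]
0.42 [0.0009 0.0003 0.002 ] [0.0019 0.0005 0.004 ]
0.44 [0.001  0.0003 0.002 ] [0.0019 0.0005 0.004 ]
0.46 [0.001  0.0003 0.002 ] [0.002  0.0006 0.004 ]
0.48 [0.001  0.0003 0.002 ] [0.0021 0.0006 0.0039]
{'location': [237.8, 209.0], 'confidence': 0.72}
{'location': [284.3, 251.3], 'confidence': 0.69}
{'location': [307.2, 192.5], 'confidence': 0.63}
{'location': [206.2, 188.9], 'confidence': 0.59}
```

Emit:
send_rows(offset=[[0,0,0.001],[0.0001,0,0.0025],[0.0003,0.0001,0.0045],[0.0004,0.0001,0.0065],[0.0005,0.0001,0.0085],[0.0006,0.0002,0.0108],[0.0007,0.0002,0.013],[0.0009,0.0003,0.0152],[0.0011,0.0003,0.0175],[0.0013,0.0004,0.0195],[0.0015,0.0005,0.021],[0.0016,0.0005,0.022],[0.0016,0.0005,0.022]], rot=[[0,0,0],[0,0,0],[0,0,0],[0,0,0],[0,0,0],[0,0,0],[0,0,0],[0,0,0],[0,0,0],[0,0,0],[0,0,0],[0,0,0],[0,0,0]], hand=[1,1,1,1,1,1,1,1,1,1,1,1,1])

```text
clock: 8.6
position: [0.4808, 0.02, 0.0623]
tcp_rot: [0.797, -0.604, -0.001, 0.001]
ft_force: [-4.5, -1.8, -4.1]
grip_width: 0.013
finger_force: 30.0
```

```bash
cat > look.py <<'E'
from h import *
import sys
np.set_printoptions(precision=4,suppress=True)
s=env.read_state(); z=s["position"][2]-.0405; th=np.arcsin(z/.220)
p=camera("scene"); save(p,sys.argv[1])
print("clk",s["clock"],s["position"],"th~",round(th,3),"F",s["ft_force"],s["wrist_torque"])
for n in ("plate_center","charcoal_center","stand"):
    for d in search_frame(p,n)[:4]: print(n,d["location"],round(d["confidence"],2))
E
python3 look.py a1
python3 - <<'E'
import cv2
a=cv2.imread("pics/base.png")[140:300,120:320];b=cv2.imread("pics/a1.png")[140:300,120:320]
cv2.imwrite("pics/ab.png",cv2.resize(cv2.hconcat([a,b]),None,fx=2,fy=2))
E
```

```text
clk 8.6 [0.4808 0.02   0.0623] th~ 0.099 F [-4.538  -1.7659 -4.1288] [-0.3132  1.6972  0.0551]
plate_center [237.1, 203.5] 0.72
plate_center [204.6, 189.9] 0.56
plate_center [189.0, 298.8] 0.24
charcoal_center [252.5, 228.6] 0.9
stand [238.8, 236.3] 0.88
stand [233.0, 205.2] 0.28
```

View pics/ab.png

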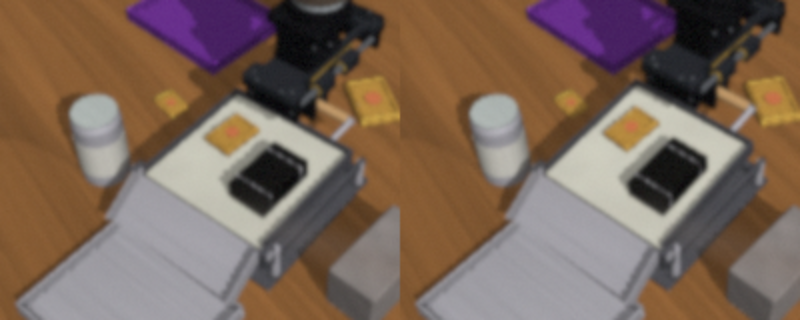

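I had the sign of the 6 mm term wrong in the arc, so the x command is 1.2 mm too far. That explains the 4.8 N push, since the measured x matches the right arc. Fixing this now.

```bash
sed -i 's/+.006\*np.sin(t)/-.006*np.sin(t)/' h.py
python3 - <<'E'
from h import *
np.set_printoptions(precision=4,suppress=True)
print(arc(.1))
for t in (.12,.14,.16,.18): print(arc(t,.1))
for a in np.arange(.18,.52,.02): print(round(a,2),arc(a+.01,a),arc(a+.02,a))
E
```

```text
[0.0005 0.0001 0.022 ]
[0.0004 0.0001 0.0044]
[0.0008 0.0002 0.0088]
[0.0013 0.0004 0.0131]
[0.0019 0.0005 0.0175]
0.18 [0.0003 0.0001 0.0022] [0.0007 0.0002 0.0043]
0.2 [0.0004 0.0001 0.0022] [0.0008 0.0002 0.0043]
0.22 [0.0004 0.0001 0.0022] [0.0009 0.0002 0.0043]
0.24 [0.0005 0.0001 0.0021] [0.0009 0.0003 0.0043]
0.26 [0.0005 0.0001 0.0021] [0.001  0.0003 0.0043]
0.28 [0.0005 0.0001 0.0021] [0.0011 0.0003 0.0043]
0.3 [0.0006 0.0002 0.0021] [0.0012 0.0003 0.0042]
0.32 [0.0006 0.0002 0.0021] [0.0013 0.0004 0.0042]
0.34 [0.0007 0.0002 0.0021] [0.0013 0.0004 0.0042]
0.36 [0.0007 0.0002 0.0021] [0.0014 0.0004 0.0041]
0.38 [0.0007 0.0002 0.0021] [0.0015 0.0004 0.0041]
0.4 [0.0008 0.0002 0.002 ] [0.0016 0.0004 0.0041]
0.42 [0.0008 0.0002 0.002 ] [0.0017 0.0005 0.004 ]
0.44 [0.0009 0.0002 0.002 ] [0.0017 0.0005 0.004 ]
0.46 [0.0009 0.0002 0.002 ] [0.0018 0.0005 0.004 ]
0.48 [0.0009 0.0003 0.002 ] [0.0019 0.0005 0.0039]
0.5 [0.001  0.0003 0.002 ] [0.002  0.0005 0.0039]
```

Emit:
send_rows(offset=[[-0.0005,-0.0002,0],[-0.0011,-0.0004,0.001],[-0.0009,-0.0003,0.0025],[-0.0007,-0.0003,0.0044],[-0.0005,-0.0002,0.0066],[-0.0003,-0.0002,0.0088],[0,-0.0001,0.011],[0.0002,0,0.0131],[0.0004,0,0.0147],[0.0006,0.0001,0.0161],[0.0007,0.0001,0.017],[0.0008,0.0001,0.0175],[0.0008,0.0001,0.0175]], rot=[[0,0,0],[0,0,0],[0,0,0],[0,0,0],[0,0,0],[0,0,0],[0,0,0],[0,0,0],[0,0,0],[0,0,0],[0,0,0],[0,0,0],[0,0,0]], hand=[1,1,1,1,1,1,1,1,1,1,1,1,1])

```text
clock: 10.42
position: [0.4826, 0.0205, 0.0802]
tcp_rot: [0.797, -0.604, -0.0, 0.0]
ft_force: [-5.5, -0.9, -3.4]
grip_width: 0.0129
finger_force: 30.0
```

```bash
python3 look.py a2
```

```text
clk 10.425 [0.4826 0.0205 0.0802] th~ 0.181 F [-5.5421 -0.8507 -3.4404] [-0.2028  1.7589 -0.0081]
plate_center [305.6, 191.8] 0.89
plate_center [232.9, 202.8] 0.7
plate_center [241.4, 218.1] 0.59
charcoal_center [254.3, 225.1] 0.84
stand [234.0, 235.0] 0.77
```

Emit:
send_rows(offset=[[-0.0005,-0.0001,0],[-0.001,-0.0003,0],[-0.001,-0.0003,0]], rot=[[0,0,0],[0,0,0],[0,0,0]], hand=[1,1,1])

```text
clock: 11.0
position: [0.4827, 0.0205, 0.0804]
tcp_rot: [0.797, -0.604, 0.001, -0.001]
ft_force: [-2.6, -0.4, -4.6]
grip_width: 0.013
finger_force: 30.0
```

Emit:
send_rows(offset=[[-0.0004,-0.0001,0.001],[-0.0004,-0.0001,0.002],[-0.0003,-0.0001,0.003],[-0.0002,0,0.004],[-0.0001,0,0.0043],[-0.0001,0,0.0043]], rot=[[0,0,0],[0,0,0],[0,0,0],[0,0,0],[0,0,0],[0,0,0]], hand=[1,1,1,1,1,1])

```text
clock: 11.75
position: [0.4833, 0.0207, 0.0849]
tcp_rot: [0.797, -0.604, 0.001, -0.001]
ft_force: [2.9, 0.3, -4.3]
grip_width: 0.0131
finger_force: 30.0
```

```bash
cat > look.py <<'E'
from h import *
import sys
np.set_printoptions(precision=4,suppress=True)
s=env.read_state(); z=s["position"][2]-.0405
from scipy.optimize import brentq
th=brentq(lambda t:arc(t)[2]-z,-.1,.8)
p=camera("scene"); save(p,sys.argv[1])
print("clk",s["clock"],"th",round(th,3),"F",s["ft_force"])
# board frame: hinge
G=np.array([.4803,.0203,.058]); H=G+.22*ex+[0,0,.006]
Ry=R.from_rotvec(th*np.array([-ex[1],ex[0],0])).as_matrix(); B=Ry@np.c_[ex,[-ex[1],ex[0],0],[0,0,1]]
def onboard(uv,h):
    o,d=ray(p,uv); o=B.T@(o-H); d=B.T@d; return o+d*(h-o[2])/d[2]
# colour segmentation of brass patch / dark block in the board area
hsv=cv2.cvtColor(p["frame"],cv2.COLOR_RGB2HSV)
poly=lambda c,T:proj(p,[H+B@np.array(q) for q in c])
m=np.zeros(hsv.shape[:2],np.uint8); cv2.fillPoly(m,[poly([(-.155,-.074,0),(0,-.074,0),(0,.074,0),(-.155,.074,0)],0).astype(int)],1)
for n,k,h in (("plate",(hsv[...,1]>90)&(hsv[...,2]>80),.008),("coal",hsv[...,2]<50,.0125)):
    v,u=np.nonzero(k&(m>0)); print(n,len(u),onboard((u.mean(),v.mean()),h)[:2] if len(u) else None)
for n,h in (("plate_center",.006),("charcoal_center",.0125)):
    for d in search_frame(p,n)[:3]:
        q=onboard(d["location"],h)
        print(n,d["location"],round(d["confidence"],2),q[:2] if abs(q[1])<.09 and -.17<q[0]<.25 else "")
E
python3 look.py a3
```

```text
clk 11.75 th 0.203 F [ 2.8906  0.3402 -4.3154]
plate 329 [-0.1049 -0.0358]
coal 645 [-0.0733  0.0435]
plate_center [307.2, 195.2] 0.98 
plate_center [235.2, 200.2] 0.84 [-0.1091 -0.0376]
plate_center [204.7, 191.8] 0.66 
charcoal_center [252.7, 227.5] 0.93 [-0.0704  0.0464]
charcoal_center [237.5, 233.3] 0.74 [-0.0403  0.0275]
```

Emit:
send_rows(offset=[[0.0004,0.0001,0.001],[0.0006,0.0001,0.002],[0.0008,0.0002,0.003],[0.001,0.0002,0.004],[0.0011,0.0003,0.0043],[0.0011,0.0003,0.0043]], rot=[[0,0,0],[0,0,0],[0,0,0],[0,0,0],[0,0,0],[0,0,0]], hand=[1,1,1,1,1,1])

```text
clock: 12.65
position: [0.484, 0.0209, 0.089]
tcp_rot: [0.797, -0.604, 0.001, -0.001]
ft_force: [4.8, 0.0, -5.5]
grip_width: 0.013
finger_force: 30.0
```

```bash
python3 look.py a4
```

```text
clk 12.65 th 0.221 F [ 4.845   0.0341 -5.4713]
plate 329 [-0.1055 -0.0359]
coal 649 [-0.0734  0.0435]
plate_center [304.8, 194.0] 0.79 
plate_center [232.7, 202.3] 0.61 [-0.1005 -0.0377]
plate_center [207.7, 188.6] 0.46 
charcoal_center [255.0, 224.0] 0.64 [-0.08    0.0459]
```

Emit:
send_rows(offset=[[0.0005,0.0001,0.001],[0.0008,0.0002,0.002],[0.0011,0.0003,0.003],[0.0013,0.0003,0.004],[0.0015,0.0004,0.0043],[0.0015,0.0004,0.0043]], rot=[[0,0,0],[0,0,0],[0,0,0],[0,0,0],[0,0,0],[0,0,0]], hand=[1,1,1,1,1,1])

```text
clock: 13.55
position: [0.4847, 0.0211, 0.093]
tcp_rot: [0.797, -0.604, 0.0, -0.0]
ft_force: [4.3, 0.9, -5.9]
grip_width: 0.0131
finger_force: 30.0
```

```bash
python3 look.py a5
```

```text
clk 13.55 th 0.24 F [ 4.3248  0.8705 -5.8572]
plate 341 [-0.1055 -0.0355]
coal 647 [-0.0735  0.044 ]
plate_center [307.7, 192.5] 0.68 
plate_center [233.5, 200.6] 0.54 [-0.1046 -0.0379]
charcoal_center [252.0, 222.9] 0.7 [-0.0782  0.0393]
```

Emit:
send_rows(offset=[[0.0008,0.0002,0.001],[0.0013,0.0003,0.002],[0.0016,0.0004,0.003],[0.0018,0.0005,0.004],[0.002,0.0005,0.0043],[0.002,0.0005,0.0043]], rot=[[0,0,0],[0,0,0],[0,0,0],[0,0,0],[0,0,0],[0,0,0]], hand=[1,1,1,1,1,1])

```text
clock: 14.45
position: [0.4855, 0.0213, 0.097]
tcp_rot: [0.797, -0.604, -0.001, 0.001]
ft_force: [-1.1, 2.5, -4.7]
grip_width: 0.0129
finger_force: 30.0
```

```bash
python3 look.py a6
```

```text
clk 14.45 th 0.259 F [-1.0708  2.4821 -4.7269]
plate 332 [-0.1054 -0.0357]
coal 646 [-0.0737  0.0435]
plate_center [307.4, 193.7] 0.9 
plate_center [234.5, 201.9] 0.63 [-0.1024 -0.0325]
plate_center [207.1, 189.0] 0.46 
charcoal_center [252.4, 228.1] 0.96 [-0.0681  0.0487]
charcoal_center [288.7, 247.3] 0.31
```

Emit:
send_rows(offset=[[0.0003,0.0002,0.001],[0.0006,0.0003,0.002],[0.0008,0.0005,0.003],[0.001,0.0006,0.004],[0.001,0.0007,0.0043],[0.001,0.0007,0.0043]], rot=[[0,0,0],[0,0,0],[0,0,0],[0,0,0],[0,0,0],[0,0,0]], hand=[1,1,1,1,1,1])

```text
clock: 15.35
position: [0.4866, 0.0216, 0.1014]
tcp_rot: [0.797, -0.604, -0.001, 0.001]
ft_force: [-3.9, -0.7, -3.5]
grip_width: 0.0132
finger_force: 30.0
```

```bash
python3 look.py a7
```

```text
clk 15.35 th 0.279 F [-3.9118 -0.7083 -3.4834]
plate 352 [-0.0815 -0.0355]
coal 662 [-0.0736  0.0439]
plate_center [307.1, 191.3] 0.89 
plate_center [229.8, 208.8] 0.74 [-0.0815 -0.0291]
plate_center [204.9, 190.7] 0.44 
charcoal_center [228.6, 207.6] 0.7 [-0.0803 -0.0298]
charcoal_center [251.8, 226.3] 0.67 [-0.0707  0.0455]
```

The plate has let go and moved 24 mm down the board, and the charcoal hasn't moved. I'll hold here.

Emit:
send_rows(offset=[[0,0,0],[0,0,0],[0,0,0],[0,0,0],[0,0,0],[0,0,0]], rot=[[0,0,0],[0,0,0],[0,0,0],[0,0,0],[0,0,0],[0,0,0]], hand=[1,1,1,1,1,1])

```text
clock: 16.25
position: [0.4866, 0.0216, 0.1013]
tcp_rot: [0.797, -0.604, -0.001, 0.001]
ft_force: [-4.8, -2.1, -2.8]
grip_width: 0.013
finger_force: 30.0
```

```bash
python3 look.py a8
```

```text
clk 16.25 th 0.279 F [-4.8486 -2.0738 -2.8234]
plate 0 None
coal 661 [-0.0733  0.0439]
plate_center [156.6, 297.4] 0.86 [ 0.1661 -0.0272]
plate_center [205.7, 188.8] 0.61 
plate_center [306.6, 191.9] 0.58 
charcoal_center [240.8, 212.7] 0.72 [-0.0847  0.003 ]
charcoal_center [252.4, 224.3] 0.63 [-0.0754  0.0436]
```

Emit:
send_rows(offset=[[0,0,0],[0,0,0],[0,0,0],[0,0,0]], rot=[[0,0,0],[0,0,0],[0,0,0],[0,0,0]], hand=[1,1,1,1])

```text
clock: 16.9
position: [0.4866, 0.0216, 0.1014]
tcp_rot: [0.797, -0.604, -0.001, 0.001]
ft_force: [-4.2, -1.3, -3.7]
grip_width: 0.0131
finger_force: 30.0
```

```bash
python3 look.py a9
python3 - <<'E'
import cv2
b=cv2.imread("pics/a9.png")[140:360,100:340]
cv2.imwrite("pics/a9c.png",cv2.resize(b,None,fx=2.6,fy=2.6))
from h import *
print([ (round(t,2),arc(t,.279)) for t in (.24,.2,.15,.1,.05,.02,0)])
E
```

```text
clk 16.9 th 0.279 F [-4.2207 -1.3139 -3.6598]
plate 0 None
coal 660 [-0.0735  0.0437]
plate_center [157.1, 298.5] 0.72 [ 0.1672 -0.0246]
plate_center [306.6, 192.0] 0.69 
charcoal_center [254.4, 225.5] 0.9 [-0.0754  0.0492]
charcoal_center [242.3, 210.1] 0.62 [-0.0919  0.0018]
[(0.24, array([-0.00190347, -0.00052788, -0.00835224])), (0.2, array([-0.00352824, -0.00097847, -0.01699194])), (0.15, array([-0.00508894, -0.00141129, -0.02787503])), (0.1, array([-0.00612355, -0.00169821, -0.03882547])), (0.05, array([-0.00662947, -0.00183851, -0.04981588])), (0.02, array([-0.00667867, -0.00185216, -0.05641789])), (0, array([-0.00660544, -0.00183185, -0.06081879]))]
```

View pics/a9c.png

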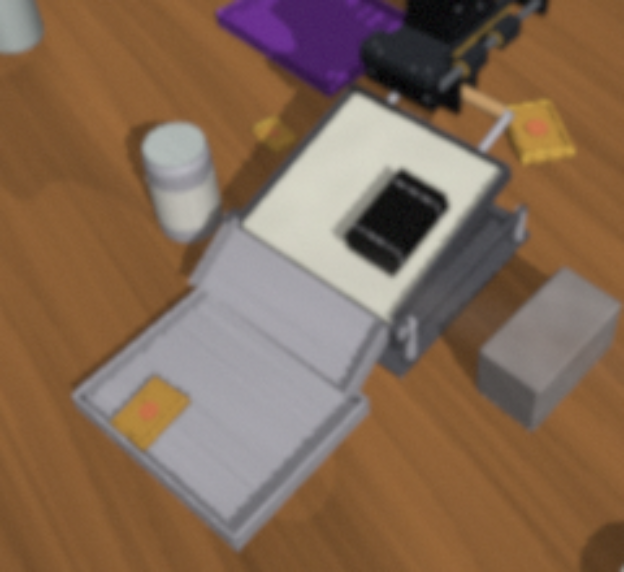

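The plate lies in the steel tray (crop (150,410)), the charcoal is still on the board, and the stand, tin and brick are undisturbed. Now I'll lower the board gently along the arc.

Emit:
send_rows(offset=[[-0.0006,-0.0001,-0.001],[-0.001,-0.0002,-0.0025],[-0.0015,-0.0003,-0.0045],[-0.002,-0.0005,-0.0065],[-0.0024,-0.0006,-0.0085],[-0.0028,-0.0007,-0.0105],[-0.0032,-0.0008,-0.0125],[-0.0036,-0.0009,-0.0145],[-0.0039,-0.001,-0.016],[-0.004,-0.0011,-0.017],[-0.004,-0.0011,-0.017]], rot=[[0,0,0],[0,0,0],[0,0,0],[0,0,0],[0,0,0],[0,0,0],[0,0,0],[0,0,0],[0,0,0],[0,0,0],[0,0,0]], hand=[1,1,1,1,1,1,1,1,1,1,1])

```text
clock: 18.42
position: [0.4832, 0.0207, 0.0847]
tcp_rot: [0.797, -0.604, 0.0, 0.0]
ft_force: [-5.2, -2.0, -1.7]
grip_width: 0.0132
finger_force: 30.0
```

Emit:
send_rows(offset=[[-0.0009,-0.0003,-0.001],[-0.0012,-0.0004,-0.0025],[-0.0015,-0.0005,-0.0045],[-0.0018,-0.0006,-0.0065],[-0.0021,-0.0007,-0.0085],[-0.0024,-0.0007,-0.01],[-0.0025,-0.0007,-0.0109],[-0.0025,-0.0007,-0.0109]], rot=[[0,0,0],[0,0,0],[0,0,0],[0,0,0],[0,0,0],[0,0,0],[0,0,0],[0,0,0]], hand=[1,1,1,1,1,1,1,1])

```text
clock: 19.42
position: [0.4817, 0.0204, 0.0738]
tcp_rot: [0.797, -0.604, 0.001, -0.001]
ft_force: [-1.7, -4.6, -2.6]
grip_width: 0.013
finger_force: 30.0
```

Emit:
send_rows(offset=[[-0.0003,-0.0006,-0.001],[-0.0005,-0.0007,-0.0025],[-0.0007,-0.0008,-0.0045],[-0.0009,-0.0008,-0.0065],[-0.001,-0.0009,-0.0085],[-0.0012,-0.0009,-0.0105],[-0.0013,-0.001,-0.0125],[-0.0014,-0.001,-0.0145],[-0.0015,-0.001,-0.0165],[-0.0016,-0.0011,-0.0185],[-0.0017,-0.0011,-0.02],[-0.0017,-0.0011,-0.021],[-0.0017,-0.0011,-0.0219],[-0.0017,-0.0011,-0.0219]], rot=[[0,0,0],[0,0,0],[0,0,0],[0,0,0],[0,0,0],[0,0,0],[0,0,0],[0,0,0],[0,0,0],[0,0,0],[0,0,0],[0,0,0],[0,0,0],[0,0,0]], hand=[1,1,1,1,1,1,1,1,1,1,1,1,1,1])

```text
clock: 21.18
position: [0.4803, 0.0198, 0.0519]
tcp_rot: [0.797, -0.604, 0.001, -0.001]
ft_force: [2.8, 5.1, -3.3]
grip_width: 0.0133
finger_force: 30.0
```

Emit:
send_rows(offset=[[0.0003,0.0003,-0.001],[0.0005,0.0005,-0.002],[0.0005,0.0005,-0.0035],[0.0005,0.0005,-0.005],[0.0005,0.0005,-0.0065],[0.0005,0.0005,-0.008],[0.0005,0.0005,-0.009],[0.0005,0.0005,-0.0095],[0.0005,0.0005,-0.0095]], rot=[[0,0,0],[0,0,0],[0,0,0],[0,0,0],[0,0,0],[0,0,0],[0,0,0],[0,0,0],[0,0,0]], hand=[1,1,1,1,1,1,1,1,1])

```text
clock: 22.3
position: [0.4803, 0.0199, 0.0428]
tcp_rot: [0.797, -0.604, 0.0, -0.0]
ft_force: [2.6, 3.3, 3.6]
grip_width: 0.0128
finger_force: 30.0
```

Emit:
send_rows(offset=[[0.0003,0.0003,0.0005],[0.0004,0.0005,0.0008],[0.0004,0.0005,0.0008]], rot=[[0,0,0],[0,0,0],[0,0,0]], hand=[1,1,1])

```text
clock: 22.68
position: [0.4802, 0.0199, 0.0428]
tcp_rot: [0.797, -0.604, 0.0, 0.0]
ft_force: [4.7, 1.3, -1.6]
grip_width: 0.0129
finger_force: 30.0
```

```bash
python3 look.py b1
python3 - <<'E'
from h import *
a=cv2.imread("pics/base.png")[170:280,170:320];b=cv2.imread("pics/b1.png")[170:280,170:320]
cv2.imwrite("pics/bb.png",cv2.resize(cv2.hconcat([a,b]),None,fx=2.6,fy=2.6,interpolation=cv2.INTER_CUBIC))
print(cv2.absdiff(a,b).mean())
for dth in (0,.01,.02): # expected pixel motion of near board corner
    pass
E
```

```text
clk 22.675 th 0.011 F [ 4.7143  1.3274 -1.612 ]
plate 0 None
coal 599 [-0.0717  0.0437]
plate_center [307.0, 192.7] 0.89 
plate_center [156.4, 299.4] 0.63 [0.1769 0.0021]
plate_center [239.9, 221.4] 0.19 [-0.0757  0.0012]
charcoal_center [253.3, 227.6] 0.68 [-0.0759  0.0405]
3.1235555555555554
```

View pics/bb.png

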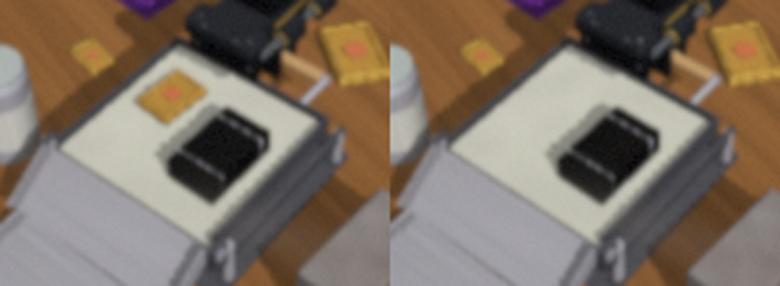

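Run:
```python
from h import *
g=lambda n:cv2.cvtColor(cv2.imread(f"pics/{n}.png"),cv2.COLOR_BGR2GRAY).astype(np.float32)
A,B,C=g("base"),g("b1"),g("a1")
for n,(u0,v0,u1,v1) in dict(coal=(225,205,285,255),edge=(268,170,300,225),base=(245,240,300,275),tin=(150,180,190,240),brick=(280,240,345,305)).items():
    w=cv2.createHanningWindow((u1-u0,v1-v0),cv2.CV_32F)
    print(n,[np.round(cv2.phaseCorrelate(A[v0:v1,u0:u1],X[v0:v1,u0:u1],w)[0],2) for X in (B,C)])
```

```text
coal [array([-0.07, -0.  ]), array([-0.32, -1.46])]
edge [array([-0.01, -0.09]), array([-1.69,  1.58])]
base [array([-0.06,  0.09]), array([0.05, 0.05])]
tin [array([-0.12,  0.02]), array([-0.  ,  0.18])]
brick [array([-0.02, -0.03]), array([-0.04, -0.11])]
```

The board is flat again and the stand, tin and brick haven't moved (image shifts under 0.15 px). I'll relieve the sideways load, then open the fingers.

Emit:
send_rows(offset=[[0.0003,0,0],[0.0006,0.0001,0],[0.0006,0.0001,0]], rot=[[0,0,0],[0,0,0],[0,0,0]], hand=[1,1,1])

```text
clock: 23.2
position: [0.4802, 0.02, 0.0428]
tcp_rot: [0.797, -0.604, -0.0, 0.001]
ft_force: [4.0, -0.1, -2.2]
grip_width: 0.0133
finger_force: 30.0
```

Emit:
send_rows(offset=[[0.0004,0.0001,0],[0.0008,0.0001,0],[0.0008,0.0001,0]], rot=[[0,0,0],[0,0,0],[0,0,0]], hand=[1,1,1])

```text
clock: 23.58
position: [0.4803, 0.02, 0.0428]
tcp_rot: [0.797, -0.604, -0.001, 0.001]
ft_force: [0.4, -1.1, 1.3]
grip_width: 0.013
finger_force: 30.0
```

Forces are near zero, so I'll release.

Emit:
send_rows(offset=[[0,0,0],[0,0,0],[0,0,0],[0,0,0],[0,0,0],[0,0,0]], rot=[[0,0,0],[0,0,0],[0,0,0],[0,0,0],[0,0,0],[0,0,0]], hand=[0.7,0.6,0.5,0.45,0.42,0.42])

```text
clock: 24.32
position: [0.4815, 0.0204, 0.043]
tcp_rot: [0.797, -0.604, -0.0, 0.0]
ft_force: [-0.2, 0.3, 0.3]
grip_width: 0.0251
finger_force: 0.0
```

Run:
```python
from h import *
np.set_printoptions(precision=4,suppress=True)
p=camera("wrist"); s=env.read_state(); print(s["position"],s["clock"],s["ft_force"],s["grip_width"],s["finger_force"])
g=p["frame"].mean(2)[230:262:4,220:300].astype(int)
for r in g: print(*r[::2])
```

```text
[0.4815 0.0205 0.043 ] 24.375 [ 0.1818  0.8313 -0.0171] 0.025133531904182098 0.0
23 24 23 21 31 30 28 33 28 87 86 82 121 121 72 102 111 119 187 184 188 186 182 175 169 147 129 97 130 130 106 37 37 37 40 33 33 38 35 92
25 25 21 25 26 29 31 31 23 88 84 121 119 123 70 103 110 185 182 185 188 184 181 176 167 147 125 92 129 134 74 39 37 37 40 42 37 36 34 32
20 21 19 29 29 29 30 31 27 85 122 118 122 125 75 99 155 179 180 185 187 183 181 175 167 146 128 94 129 132 77 38 40 38 37 38 31 32 37 32
21 24 27 25 29 28 30 29 28 125 117 121 124 121 105 141 170 179 183 187 189 183 182 175 168 145 122 104 131 129 55 41 35 39 37 38 37 34 32 33
22 26 28 27 22 27 32 28 24 123 120 121 120 122 103 154 170 181 182 183 186 184 181 176 164 148 126 104 129 133 49 35 40 37 38 37 37 38 29 29
21 26 20 25 26 28 29 27 24 125 120 121 121 122 104 155 170 179 182 184 186 184 181 175 167 145 123 102 131 128 47 38 37 37 37 37 36 38 31 33
23 25 26 26 22 25 32 29 28 125 122 120 120 125 110 155 171 180 182 184 187 186 180 171 164 145 122 104 129 129 31 38 45 36 39 33 33 38 27 33
18 29 28 25 23 31 27 27 25 128 120 125 126 128 109 154 170 180 182 187 187 184 182 174 165 144 121 101 126 125 59 34 36 31 37 36 34 31 33 28
```

Both fingers are clear of the bar, so I'll withdraw straight up.

Emit:
send_rows(offset=[[-0.0008,-0.0002,0],[-0.0008,-0.0002,0.005],[-0.0008,-0.0002,0.015],[-0.0008,-0.0002,0.03],[-0.0008,-0.0002,0.05],[-0.001,0,0.075],[-0.001,0,0.1],[-0.001,0,0.125],[-0.001,0,0.14],[-0.001,0,0.145],[-0.001,0,0.145],[-0.001,0,0.145]], rot=[[0,0,0],[0,0,0],[0,0,0],[0,0,0],[0,0,0],[0,0,0],[0,0,0],[0,0,0],[0,0,0],[0,0,0],[0,0,0],[0,0,0]], hand=[0.42,0.42,0.42,0.42,0.42,0.42,0.42,0.42,0.42,0.42,0.42,0.42])

```text
clock: 25.88
position: [0.48, 0.0203, 0.1873]
tcp_rot: [0.797, -0.604, -0.001, 0.001]
ft_force: [-0.3, 0.0, 0.2]
grip_width: 0.0252
finger_force: 0.0
```

```bash
python3 look.py c1
python3 - <<'E'
from h import *
g=lambda n:cv2.cvtColor(cv2.imread(f"pics/{n}.png"),cv2.COLOR_BGR2GRAY).astype(np.float32)
A,B=g("base"),g("c1")
for n,(u0,v0,u1,v1) in dict(coal=(225,205,285,255),edge=(268,190,300,225),base=(245,240,300,275),tin=(150,180,190,240),brick=(280,240,345,305),tray=(190,280,250,350)).items():
    w=cv2.createHanningWindow((u1-u0,v1-v0),cv2.CV_32F)
    print(n,np.round(cv2.phaseCorrelate(A[v0:v1,u0:u1],B[v0:v1,u0:u1],w)[0],2))
cv2.imwrite("pics/c1c.png",cv2.resize(cv2.imread("pics/c1.png")[120:360,100:350],None,fx=2.4,fy=2.4))
E
```

```text
clk 25.875 th 0.722 F [-0.2903  0.0085  0.1887]
plate 944 [-0.1248 -0.0255]
coal 442 [-0.067   0.0598]
plate_center [157.7, 298.0] 0.89 [ 0.1808 -0.0687]
plate_center [305.0, 191.5] 0.56 
plate_center [206.2, 188.9] 0.42 [-0.092  -0.0878]
charcoal_center [252.7, 227.8] 0.63 [-0.0718  0.0635]
charcoal_center [240.2, 219.6] 0.6 [-0.073   0.0286]
coal [-0.08 -0.1 ]
edge [-0.   -0.07]
base [-0.05 -0.04]
tin [-0.03  0.01]
brick [-0.04 -0.02]
tray [-0.06  0.11]
```

View pics/c1c.png

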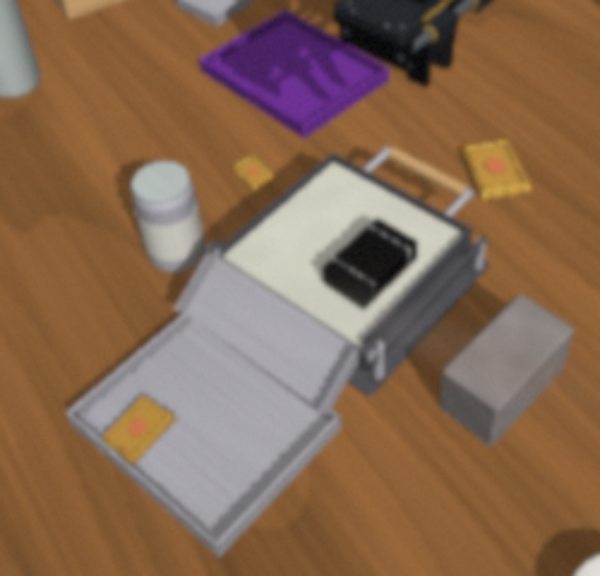

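The board is flat and released, the plate is in the tray (crop (138,427)), and the charcoal and everything else show no measurable shift.

```bash
python3 -c "
from workcell import ticket
print(ticket.hand_in())"
```

```text
the job is handed in; nothing more can be done
None
```

The plate let go at about 0.28 rad and lies in the steel tray; the board is back on its rest and released, the charcoal, stand, tray, tin and firebrick show no measurable shift, and I handed the job in at about 26 s (no verdict was returned).

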